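Sort the cabinet hardware into the organiser before spraying

TASK

Before we spray, clear the loose cabinet hardware off the masking paper: set the knob, the bar pull, the hinge and the mounting plate in the organiser, each in the bin that already holds its own kind, resting on the bin's floor beside the piece already there (not on top of it) and the same way up as it is now. The air cap and the flat spanner belong to the spray gun: leave them where they lie.

Things in the scene. Friction and masses are not known exactly. Their poses are not given: they have to be found in the camera images.
- knob: round mushroom cabinet knob of brushed steel, smooth domed head 32 mm across (widest 16 to 21 mm up), 27 mm tall, standing on its 20 mm foot. Origin: centre of the foot's underside, z up. Grip it by the head from above, at any yaw.
- bar_pull: square-section steel bar pull lying flat on its side, a broad U seen from above: footprint 108 x 35 mm, 12 mm thick. Origin: centre of that footprint, on the underside. Its x runs along the bar; the bar (108 x 12 mm) is centred at y = +11.5 mm, and two 12 mm wide posts at x = -48 and +48 mm run from the bar to y = -17.5 mm. Grip it across the bar at its middle (x = 0, y = +11.5 mm, 12 mm wide).
- hinge: concealed steel cabinet hinge lying cup down, 82 mm long along its x, 16 mm tall. Round cup 35 mm across centred at x = -23.5 mm; on its top a flange 22 mm (x) by 48 mm (y) with two dark screw holes, 12 to 14 mm up; arm 16 mm wide (y) and 16 mm tall reaching to x = +41 mm. Origin: centre of the 82 mm length, on the underside. Grip it across the arm at x = +10 mm (16 mm wide).
- plate: steel hinge mounting plate lying flat, a cross seen from above: ridge 42 mm long (x), 17 mm wide, 11 mm tall, with wings 14 mm (x) by 48 mm (y), 3 mm thick. Origin: centre of the underside. Grip it over the ends of the ridge, along x (42 mm wide).
- air_cap: the spray gun's air cap, NOT cabinet hardware: steel, round, knurled ring 44 mm across, a small black-and-brass hole in the middle of its top and two horns to 25 mm tall. Origin: centre of the underside. Stays where it lies.
- gun_spanner: the spray gun's flat steel spanner, NOT cabinet hardware: 114 mm long along its x, up to 24 mm wide, 5 mm thick, an open jaw at each end. Origin: centre of the underside. Stays where it lies.
- bin_knobs: fixed black bin, 130 (its x) by 115 mm (y) outside, 27 mm tall, walls and floor 2.5 mm (125 x 110 mm inside), one of four in a grey organiser tray with a 19 mm rim. Origin: centre of its underside, its floor 2.5 mm above. Fixed in it: two knobs standing at x = +40, y = +26 mm and x = +38, y = -24 mm; free floor: x from -62 to +22 mm, the full width.
- bin_pulls: fixed black bin, 130 (its x) by 115 mm (y) outside, 27 mm tall, walls and floor 2.5 mm (125 x 110 mm inside), one of four in a grey organiser tray with a 19 mm rim. Origin: centre of its underside, its floor 2.5 mm above. Fixed in it: one bar pull along x at the +y wall, over y +16 to +51 mm; free floor: y from -55 to +16 mm, the full length. A second pull fits along x, 8 mm to spare each end.
- bin_hinges: fixed black bin, 130 (its x) by 115 mm (y) outside, 27 mm tall, walls and floor 2.5 mm (125 x 110 mm inside), one of four in a grey organiser tray with a 19 mm rim. Origin: centre of its underside, its floor 2.5 mm above. Fixed in it: one hinge along y, over x +12 to +60 mm; free floor: x from -62 to +12 mm, the full width. A second hinge fits along y, either way round.
- bin_plates: fixed black bin, 130 (its x) by 115 mm (y) outside, 27 mm tall, walls and floor 2.5 mm (125 x 110 mm inside), one of four in a grey organiser tray with a 19 mm rim. Origin: centre of its underside, its floor 2.5 mm above. Fixed in it: one mounting plate at x = +36 mm, covering x from +12 to +60 mm; free floor: x from -62 to +12 mm, the full width.

How it is judged:
By the outcome, as a careful person would: the job done as asked, in the order asked, and still so for the second after the job is handed in, with the robot touching nothing.
It also fails if it takes over 115 s, if anything falls off the work surface, if the arm or the gripper's body presses on something with over 40 N, if the wrist force passes 120 N, or if a joint passes its speed limit or range.

ROBOT

A 6-joint arm with a two-finger parallel gripper is mounted at the origin on the work surface. World frame = base frame: x ahead of the robot, y to its left, z up, the work surface at z = 0. Lengths are in mm, angles in rad, forces in N, time in s.
With the tool pointing down it reaches from about 275 to 750 mm from the base axis. Payload 10.2 kg.
Tool frame: the origin (TCP) lies midway between the tips of the shut fingers; the grasp point (between the pads) lies grip_depth behind it (grip_depth is the distance from the TCP to the grasp point, in mm); z points along the fingers, y is the line along which they close (so a half turn about z gives the same grasp; the last joint's range is limited). The gripper opens to 85 mm and grips with 20 to 120 N. Pads are 22 mm wide; open, the fingers measure 114 mm over their backs; the gripper's body (76 mm by 85 mm) begins 54 mm behind the grasp point. The pads swing forward as they close: fully open they stand 13 mm farther back than shut.
Start: joints at [0.99, 0.313, 1.498, -0, 1.331, -0.223], TCP at [183.875, 491.753, 231.294] pointing down, gripper open.
Joint ranges: [-2.94, 2.94], [-0.97, 2.17], [0.19, 2.56], [-1.23, 4.37], [0.02, 3.11], [-2.88, 2.88]. Speed limits (rad/s): [2.39, 2.39, 3.01, 3.14, 3.14, 3.14].

INTERFACE

Orientations are given as a unit quaternion [w, x, y, z].
In Python, from rig import * gives the robot as it stands.
- The arm moves only by the tool servo_tool, never from a script. Its argument "commands" is a list of rows, each a list of 3 entries, a list of its own where there are three numbers: the gripper command: -1 is fully open, 1 is shut, values between are in proportion, then the shift along the tool's x, y, z in m, then the turn, a rotation vector about the tool's x, y, z in units of 6 degrees (1.0 is 6 degrees). In form: [[grip, [dx, dy, dz], [ax, ay, az]], ...]. A call has 1 to 10 rows; each row shifts and turns the commanded pose from where the row before left it, along the tool's axes as they then stand; what a row does not reach is not made up. A row lasts 1/12 s, in which the tool goes at most 41.7 mm and 7.16 degrees, less where a joint would pass 70% of its speed; a pose out of reach is approached as far as the arm can. A call is refused whole if a number of a shift passes 0.0417 or a number of a turn 1, either way. A call with a gripper value outside its range is refused whole. The fingers move at their own pace and stop on an object; "squeeze" is the grip in N (left out, the last holds). Time passes only in rows, so rows that do not move let the fingers close. It gives the time, the measured TCP pose, the force, the opening and the grip force at its end, in the units of the state.
- sense(): the state, without advancing time (a new reading comes with each control period).
- capture(name): name is "scene" or "top"; returns a dict with "pixels" (384x512x3 uint8, red, green, blue), "z_map" (384x512 float32, mm along the optical axis (not along the pixel's ray), 0 where there is no reading), "fx", "fy", "cx", "cy" (pixels), "distortion" ([k1, k2, p1, p2, k3] as OpenCV has them; the pictures are not rectified), "rvec" (rotation vector, rad) and "tvec" (3), from world to camera coordinates, as OpenCV has them. Camera axes: x right, y down, z forward; pixel columns grow to the right and rows downward; lengths in mm; the calibration is good to about 2 mm. A picture is of the moment at which its call begins.
- finish_job(): hands the job in; it is judged then, once.
The state is a dict: "time_s": time; "joints": joint angles; "dq": joint speeds; "tau": joint torques, N m; "eef_pos": TCP position; "ee_rot": TCP orientation; "force": force on the tool from outside, world axes, zero at the start; "wrist_torque": the same for the moment, N m; "grip_width": opening from 0.0 (shut) to 1.0 (fully open); "grip_force": force on a finger pad.
Only numpy, scipy, OpenCV 4.12 (cv2) and the standard library are available. Lean on these libraries where they do the work, as an engineer would, in place of code of your own. Each camera call takes 0.05 s, during which the arm holds its last target. There are 200 camera calls.

## Working session

There is one attempt and no reset: what is moved stays moved. The work goes in short steps, Python scripts to look and compute and a tool call to move; the robot and the scene stay as the last step left them, time stands still between calls to the robot, and variables do not carry over. Pictures are saved under pics/ and viewed, at most 14 in all, crops included, and the job is handed in when it is done.

Besides the shell and the picture viewer there is one more tool, called after ">>>" as name(argument=value, ...), one argument or row to a line, values as JSON. servo_tool: Moves the arm, as the interface text tells. Its arguments: {"type":"object","properties":{"commands":{"type":"array"},"squeeze":{"type":"number"}},"required":["commands"]}

```bash
mkdir -p pics; ls
python3 - <<'E'
from rig import *
import cv2
s=sense();print({k:s[k] for k in s})
for n in("top","scene"):
    c=capture(n);cv2.imwrite(f"pics/{n}0.png",cv2.resize(c["pixels"][:,:,::-1],(800,600),interpolation=cv2.INTER_CUBIC))
    R=cv2.Rodrigues(c["rvec"])[0];print(n,(-R.T@c["tvec"].ravel()).round(),R.round(2).tolist(),c["fx"],c["distortion"])
E
```

```text
pics
{'time_s': 0.0, 'joints': array([ 9.89614255e-01,  3.13470518e-01,  1.49846159e+00,  2.46997558e-05,
        1.33098467e+00, -2.23406434e-01]), 'dq': array([ 0.00061006, -0.00032606, -0.0007832 , -0.00037034, -0.0001601 ,
        0.00127999]), 'tau': array([ 1.28915242e-03, -4.12258029e+01, -2.59752399e+01, -6.53616144e-05,
        3.98667500e-03, -6.12600232e-06]), 'eef_pos': array([183.71260546, 491.52948859, 230.71535063]), 'ee_rot': array([-2.70254650e-04,  1.77938106e-01,  9.84041458e-01, -6.04510808e-04]), 'force': array([1.15713771, 0.23467736, 0.25212449]), 'wrist_torque': array([-0.03622963, -0.02641796,  0.04168243]), 'grip_force': 0.0, 'grip_width': 0.9972754157768001}
top [447.  22. 804.] [[0.02, -1.0, 0.01], [-0.99, -0.02, -0.12], [0.12, -0.01, -0.99]] 412.02734123847875 [-0.03958924  0.          0.          0.          0.        ]
scene [ 777. -371.  741.] [[0.85, 0.53, -0.0], [0.45, -0.72, -0.53], [-0.28, 0.45, -0.85]] 422.3998034540968 [-0.00846898  0.          0.          0.          0.        ]
```

View pics/top0.png

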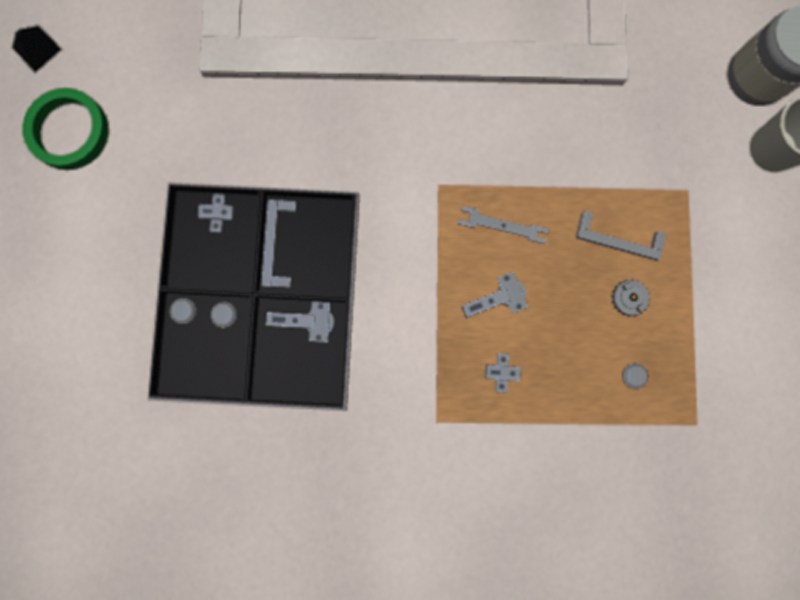

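View pics/scene0.png

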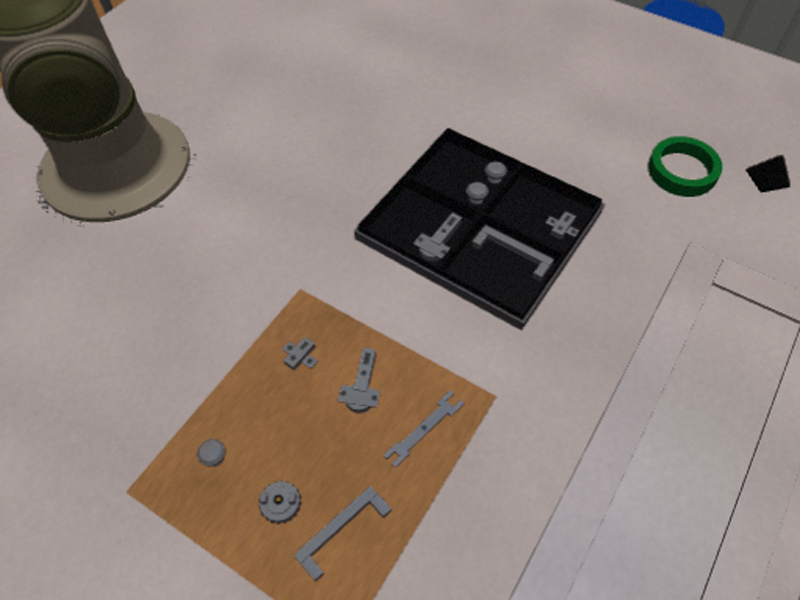

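```bash
cat > h.py <<'E'
from rig import *
import cv2, numpy as np
from scipy.optimize import minimize
def box(x0,x1,y0,y1,z0,z1): return np.array([[x,y,z] for x in(x0,x1) for y in(y0,y1) for z in(z0,z1)],float)
def cyl(x,y,r,z0,z1):
    a=np.linspace(0,2*np.pi,40); return np.array([[x+r*np.cos(t),y+r*np.sin(t),z] for t in a for z in(z0,z1)])
M=dict(knob=[cyl(0,0,10,0,16),cyl(0,0,16,16,21),cyl(0,0,9,21,27)],
 pull=[box(-54,54,5.5,17.5,0,12),box(-54,-42,-17.5,17.5,0,12),box(42,54,-17.5,17.5,0,12)],
 hinge=[cyl(-23.5,0,17.5,0,12),box(-34.5,-12.5,-24,24,12,14),box(-23,41,-8,8,6,16)],
 plate=[box(-21,21,-8.5,8.5,0,11),box(-7,7,-24,24,0,3)],
 knob_pair=[p+np.array([x,y,2.5]) for x,y in((40,26),(38,-24)) for p in (cyl(0,0,10,0,16),cyl(0,0,16,16,21),cyl(0,0,9,21,27))])
def place(parts,p,z=0):
    c,s=np.cos(p[2]),np.sin(p[2]);R=np.array([[c,-s,0],[s,c,0],[0,0,1]])
    return [q@R.T+[p[0],p[1],z] for q in parts]
def proj(c,P): return cv2.projectPoints(np.asarray(P,float),c["rvec"],c["tvec"],np.array([[c["fx"],0,c["cx"]],[0,c["fy"],c["cy"]],[0,0,1.]]),np.array(c["distortion"]))[0][:,0]
def ray(c,uv,z):
    K=np.array([[c["fx"],0,c["cx"]],[0,c["fy"],c["cy"]],[0,0,1.]])
    n=cv2.undistortPoints(np.array([[uv]],float),K,np.array(c["distortion"]))[0,0]
    R=cv2.Rodrigues(c["rvec"])[0];o=-R.T@np.ravel(c["tvec"]);d=R.T@np.r_[n,1]
    return o+d*(z-o[2])/d[2]
def sil(c,parts):
    m=np.zeros((384*4,512*4),np.uint8)
    for q in parts:
        h=cv2.convexHull(((proj(c,q)+.5)*4*16).astype(np.int32)); cv2.fillConvexPoly(m,h,255,shift=4)
    return cv2.resize(m,(512,384),interpolation=cv2.INTER_AREA)/255.
def greymask(c):
    p=cv2.cvtColor(c["pixels"],cv2.COLOR_RGB2HSV); return p
def fit(c,name,p0,mask,z=0,yaw=True):
    uv=proj(c,[[p0[0],p0[1],z]])[0];W=45
    u,v=int(uv[0]),int(uv[1]);sl=(slice(max(0,v-W),v+W),slice(max(0,u-W),u+W))
    f=lambda p:np.abs(sil(c,place(M[name],p,z))[sl]-mask[sl]).sum()
    f2=lambda q:f([q[0],q[1],q[2]/20 if yaw else p0[2]])
    best=None
    for k in(0,):
        x=np.array([p0[0],p0[1],p0[2]*20]);sx=np.array([x,x+[6,0,0],x+[0,6,0],x+[0,0,5]])
        r=minimize(f2,x,method="Nelder-Mead",options=dict(initial_simplex=sx,xatol=.05,fatol=.05,maxiter=250))
    return [r.x[0],r.x[1],r.x[2]/20],r.fun,mask[sl].sum()
E
python3 - <<'E'
import rig; print([n for n in dir(rig) if n[0]!='_'], getattr(rig,'grip_depth',None))
from h import *
for n in("top","scene"):
    c=capture(n);np.save(f"{n}.npy",c,allow_pickle=True)
    h=cv2.cvtColor(c["pixels"],cv2.COLOR_RGB2HSV)
    k=1.5625
    if n=="top":
        for nm,u,v,z in(("knob",635,376,20),("pull",621,237,12),("hinge",497,296,12),("plate",503,373,6),("air",631,297,10),("span",503,224,5),("kn1",182,310,25),("kn2",222,314,25),("bpull",275,244,14),("bhinge",300,321,14),("bplate",216,212,10),("paper",640,240,0)):
            w=ray(c,(u/k-.5+.3,v/k-.2),z); print(nm,w.round(1),"hsv",h[int(v/k),int(u/k)],"z",c["z_map"][int(v/k),int(u/k)])
    for t,(u,v) in dict(paper=(600,350),steel=(480,303),black=(200,370),dark=(270,390)).items() if n=="top" else {}: print(t,h[int(v/k),int(u/k)])
E
```

```text
['PlanningError', 'capture', 'finish_job', 'grip_depth', 'sense'] 18.700000000000003
knob [ 441.8 -274.7   20. ] hsv [107  13 134] z 769.3274
pull [ 615.7 -264.7   12. ] hsv [ 15 128 161] z 817.78986
hinge [ 538.2 -107.3   12. ] hsv [106  19 145] z 791.8054
plate [ 443.4 -115.5    6. ] hsv [106  24 139] z 783.6108
air [ 539.9 -276.    10. ] hsv [12 21 62] z 792.7356
span [ 631.2 -116.4    5. ] hsv [ 98  20 104] z 813.48114
kn1 [513.4 278.4  25. ] hsv [110  27 143] z 772.19446
kn2 [509.3 229.2  25. ] hsv [108  27 142] z 771.18555
bpull [598.8 170.   14. ] hsv [150   5  52] z 806.53
bhinge [503.1 135.6  14. ] hsv [111  27 151] z 782.26776
bplate [639.5 247.   10. ] hsv [111  28 145] z 801.26294
paper [ 614.8 -293.6    0. ] hsv [ 15 127 168] z 817.1426
paper [ 15 127 162]
steel [105  24 126]
black [120   6  46]
dark [165  11  46]
```

```bash
cat > f.py <<'E'
from h import *
if __name__=="__main__":
    for n in("top","scene"):
        c=np.load(f"{n}.npy",allow_pickle=True).item()
        h=cv2.cvtColor(c["pixels"],cv2.COLOR_RGB2HSV).astype(float)
        mp=np.clip((110-h[...,1])/70,0,1); mb=np.clip((h[...,2]-65)/60,0,1)
        for nm,p0 in (("knob",(442,-275,0)),("pull",(622,-264,1.36)),("hinge",(536,-103,1.99)),("plate",(443,-115,1.52))):
            p,e,a=fit(c,nm,p0,mp,0,nm!="knob");print(n,nm,np.round(p,3),round(e,1),round(a,1))
        for nm,p0 in (("knob_pair",(472,253,-.04)),("pull",(599,167,-.04)),("hinge",(503,136,1.53)),("plate",(640,247,1.53))):
            p,e,a=fit(c,nm,p0,mb,0 if nm=="knob_pair" else 2.5);print(n,"bin",nm,np.round(p,3),round(e,1),round(a,1))
E
python3 f.py
```

```text
top knob [ 4.42347e+02 -2.74994e+02  2.30000e-02] 1498.3 1684.8
top pull [ 619.419 -265.919    1.306] 1867.5 2357.2
top hinge [ 534.548 -104.051    1.966] 1278.1 1838.6
top plate [ 444.162 -114.721    1.514] 1698.1 2021.0
top bin knob_pair [ 4.72883e+02  2.55305e+02 -3.90000e-02] 1941.6 2162.7
top bin pull [ 6.01413e+02  1.66967e+02 -2.00000e-02] 1402.3 1784.8
top bin hinge [503.978 135.682   1.526] 1507.7 1990.2
top bin plate [640.352 248.094   1.529] 3732.0 3938.6
scene knob [ 4.40297e+02 -2.74474e+02  1.02000e-01] 1754.6 1959.8
scene pull [ 616.714 -265.373    1.305] 1064.5 1721.1
scene hinge [ 532.736 -104.033    1.974] 1477.4 1999.6
scene plate [ 442.738 -114.746    1.485] 2501.5 2752.6
scene bin knob_pair [ 4.68181e+02  2.55414e+02 -4.50000e-02] 2917.7 2841.8
scene bin pull [5.97245e+02 1.70967e+02 1.50000e-02] 2000.6 1907.2
scene bin hinge [500.13  137.791   1.567] 2202.5 2171.3
scene bin plate [637.457 248.644   1.647] 3945.0 3895.6
```

>>> servo_tool(
  commands=[
    [-1,[0,0,0],[0,0,1]],
    [-1,[0,0,0],[0,0,1]],
    [-1,[0,0,0],[0,0,1]],
    [-1,[0,0,0],[0,0,1]],
    [-1,[0,0,0],[0,0,1]],
    [-1,[0,0,0],[0,0,1]],
    [-1,[0,0,0],[0,0,1]],
    [-1,[0,0,0],[0,0,1]],
    [-1,[0,0,0],[0,0,1]],
    [-1,[0,0,0],[0,0,1]],
  ],
)

```text
time_s: 1.03
eef_pos: [183.8, 491.7, 231.1]
ee_rot: [0.0, 0.648, 0.762, -0.0]
force: [1.0, -0.6, 0.6]
grip_width: 1.002
grip_force: 0.0
```

>>> servo_tool(
  commands=[
    [-1,[0,0,0],[0,0,1]],
    [-1,[0,0,0],[0,0,0.59]],
    [-1,[-0.035,0.0117,0],[0,0,0]],
    [-1,[-0.035,0.0117,0],[0,0,0]],
    [-1,[-0.035,0.0117,0],[0,0,0]],
    [-1,[-0.035,0.0117,0],[0,0,0]],
    [-1,[-0.035,0.0117,0],[0,0,0]],
    [-1,[-0.035,0.0117,0],[0,0,0]],
    [-1,[-0.035,0.0117,0],[0,0,0]],
    [-1,[-0.035,0.0117,0],[0,0,0]],
  ],
)

```text
time_s: 1.87
eef_pos: [277.2, 210.1, 231.3]
ee_rot: [0.0, 0.707, 0.707, 0.0]
force: [1.3, 1.6, -0.3]
grip_width: 1.001
grip_force: 0.0
```

>>> servo_tool(
  commands=[
    [-1,[-0.035,0.0117,0],[0,0,0]],
    [-1,[-0.035,0.0117,0],[0,0,0]],
    [-1,[-0.035,0.0117,0],[0,0,0]],
    [-1,[-0.035,0.0117,0],[0,0,0]],
    [-1,[-0.035,0.0117,0],[0,0,0]],
    [-1,[-0.035,0.0117,0],[0,0,0]],
    [-1,[-0.035,0.0117,0],[0,0,0]],
    [-1,[-0.035,0.0117,0],[0,0,0]],
    [-1,[-0.035,0.0117,0],[0,0,0]],
    [-1,[-0.035,0.0117,0],[0,0,0]],
  ],
)

```text
time_s: 2.7
eef_pos: [394.1, -140.4, 231.3]
ee_rot: [0.0, 0.708, 0.707, 0.0]
force: [0.8, 0.2, 0.5]
grip_width: 1.001
grip_force: 0.0
```

>>> servo_tool(
  commands=[
    [0.2,[-0.035,0.0117,0.01],[0,0,0]],
    [0,[-0.034,0.0117,0.02],[0,0,0]],
    [0,[-0.033,0.0117,0.03],[0,0,0]],
    [0,[-0.0328,0.0119,0.035],[0,0,0]],
    [0,[0,0,0.035],[0,0,0]],
    [0,[0,0,0.03],[0,0,0]],
    [0,[0,0,0.02],[0,0,0]],
    [0,[0,0,0],[0,0,0]],
  ],
)

```text
time_s: 3.37
eef_pos: [436.2, -263.4, 55.8]
ee_rot: [-0.004, 0.707, 0.707, -0.0]
force: [-0.3, 1.1, -0.1]
grip_width: 0.499
grip_force: 0.0
```

>>> servo_tool(
  commands=[
    [-0.2,[-0.0113,0.0051,0],[0,0,0]],
    [-0.2,[0,0,0],[0,0,0]],
    [-0.2,[0,0,0],[0,0,0]],
  ],
)

```text
time_s: 3.62
eef_pos: [443.5, -276.6, 60.9]
ee_rot: [0.001, 0.707, 0.707, 0.0]
force: [0.3, 0.3, 0.4]
grip_width: 0.6
grip_force: 0.0
```

Run:
```python
from h import *
print(sense()["eef_pos"],sense()["ee_rot"])
c=capture("scene");cv2.imwrite("pics/s1.png",cv2.resize(c["pixels"][150:384,50:300,::-1],None,fx=2.5,fy=2.5,interpolation=cv2.INTER_CUBIC))
```

```text
[ 443.48391671 -276.63440821   60.85269397] [9.51282101e-04 7.07439678e-01 7.06773087e-01 1.24838193e-05]
```

View pics/s1.png

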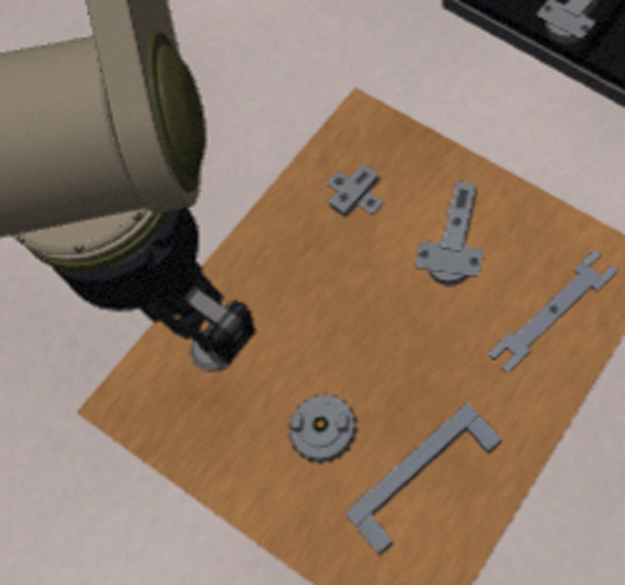

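The picture shows the gripper above the knob (knob at about 210,355 in the crop), fingers on either side of it. Everything else is unmoved. Next I descend and grip.

>>> servo_tool(
  commands=[
    [-0.2,[0.002,-0.002,0.015],[0,0,0]],
    [-0.2,[0,0,0.015],[0,0,0]],
    [-0.2,[0,0,0.015],[0,0,0]],
    [-0.2,[0,0,0.01],[0,0,0]],
    [-0.2,[0,0,0.003],[0,0,0]],
    [-0.2,[0,0,0],[0,0,0]],
  ],
)

```text
time_s: 4.17
eef_pos: [440.9, -273.9, 1.6]
ee_rot: [-0.0, 0.707, 0.707, -0.0]
force: [0.5, 0.3, -0.3]
grip_width: 0.602
grip_force: 0.0
```

>>> servo_tool(
  commands=[
    [0.2,[0,0,0],[0,0,0]],
    [0.5,[0,0,0],[0,0,0]],
    [1,[0,0,0],[0,0,0]],
    [1,[0,0,0],[0,0,0]],
    [1,[0,0,0],[0,0,0]],
    [1,[0,0,0],[0,0,0]],
    [1,[0,0,0],[0,0,0]],
    [1,[0,0,0],[0,0,0]],
  ],
  squeeze=50,
)

```text
time_s: 4.83
eef_pos: [441.4, -274.6, 2.8]
ee_rot: [0.001, 0.707, 0.707, -0.0]
force: [-1.0, -0.5, 4.2]
grip_width: 0.341
grip_force: 48.8
```

>>> servo_tool(
  commands=[
    [1,[0,0,-0.015],[0,0,0]],
    [1,[0,0,-0.03],[0,0,0]],
    [1,[0,0,-0.035],[0,0,0]],
    [1,[0.005,0,-0.02],[0,0,0]],
    [1,[0.015,0,0],[0,0,0]],
    [1,[0.03,0,0],[0,0,0]],
    [1,[0.035,0,0],[0,0,0]],
    [1,[0.035,0,0],[0,0,0]],
    [1,[0.035,0,0],[0,0,0]],
    [1,[0.035,0,0],[0,0,0]],
  ],
)

```text
time_s: 5.67
eef_pos: [440.5, -82.2, 101.6]
ee_rot: [-0.0, 0.707, 0.707, 0.0]
force: [1.1, 0.2, 0.2]
grip_width: 0.33
grip_force: 49.4
```

>>> servo_tool(
  commands=[
    [1,[0.035,0,0],[0,0,0]],
    [1,[0.035,0,0],[0,0,0]],
    [1,[0.035,0,0],[0,0,0]],
    [1,[0.035,0.002,0],[0,0,0]],
    [1,[0.035,0.002,0],[0,0,0]],
    [1,[0.035,0.002,0],[0,0,0]],
    [1,[0.035,0.002,0],[0,0,0]],
    [1,[0.035,0,0],[0,0,0]],
    [1,[0.03,0,0],[0,0,0]],
    [1,[0.02,0,0],[0,0,0]],
  ],
)

```text
time_s: 6.5
eef_pos: [448.4, 248.6, 101.5]
ee_rot: [-0.0, 0.707, 0.708, 0.0]
force: [-0.2, -0.7, 0.6]
grip_width: 0.331
grip_force: 49.4
```

>>> servo_tool(
  commands=[
    [1,[0.01,0,0],[0,0,0]],
    [1,[0,0,0],[0,0,0]],
  ],
)

```text
time_s: 6.67
eef_pos: [448.8, 257.2, 101.4]
ee_rot: [-0.0, 0.707, 0.708, -0.0]
force: [0.2, 0.3, -1.2]
grip_width: 0.332
grip_force: 49.4
```

>>> servo_tool(
  commands=[
    [1,[0,0,0.015],[0,0,0]],
    [1,[0,0,0.02],[0,0,0]],
    [1,[0,0,0.015],[0,0,0]],
    [1,[0,0,0],[0,0,0]],
  ],
)

```text
time_s: 7.0
eef_pos: [447.9, 254.0, 49.2]
ee_rot: [-0.001, 0.708, 0.706, -0.002]
force: [-0.3, -0.6, 0.0]
grip_width: 0.333
grip_force: 49.4
```

Run:
```python
from h import *
print(sense()["eef_pos"])
c=capture("scene");cv2.imwrite("pics/s2.png",cv2.resize(c["pixels"][40:220,200:400,::-1],None,fx=3,fy=3,interpolation=cv2.INTER_CUBIC))
```

```text
[447.91460419 254.00905144  49.18184071]
```

View pics/s2.png

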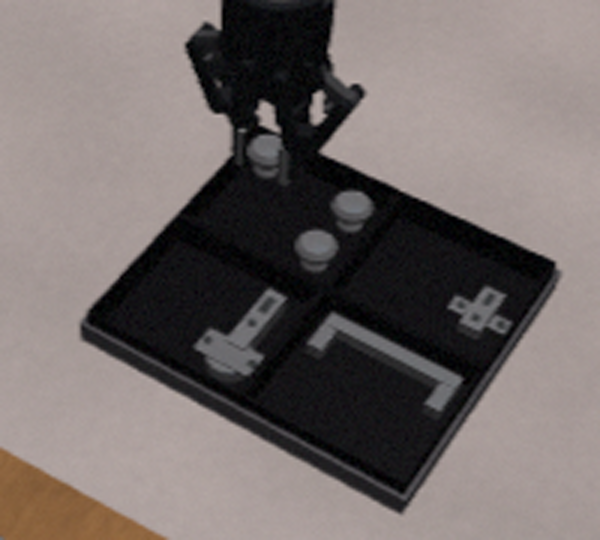

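The knob hangs upright between the fingers at (265,155), over the free back part of the knob bin and clear of the fixed knobs at (352,210) and (317,250). Next I lower it.

>>> servo_tool(
  commands=[
    [1,[0.001,0.002,0.012],[0,0,0]],
    [1,[0,0,0.012],[0,0,0]],
    [1,[0,0,0.01],[0,0,0]],
    [1,[0,0,0.005],[0,0,0]],
    [1,[0,0,0.002],[0,0,0]],
    [1,[0,0,0],[0,0,0]],
    [1,[0,0,0],[0,0,0]],
  ],
)

```text
time_s: 7.63
eef_pos: [451.7, 256.9, 11.1]
ee_rot: [0.0, 0.707, 0.707, 0.0]
force: [0.5, -0.3, -0.3]
grip_width: 0.337
grip_force: 49.4
```

>>> servo_tool(
  commands=[
    [1,[0,0,0.003],[0,0,0]],
    [1,[0,0,0.002],[0,0,0]],
    [1,[0,0,0],[0,0,0]],
  ],
)

```text
time_s: 7.88
eef_pos: [451.7, 256.9, 6.3]
ee_rot: [0.0, 0.707, 0.707, 0.0]
force: [-0.8, -0.4, 5.4]
grip_width: 0.341
grip_force: 49.8
```

>>> servo_tool(
  commands=[
    [0.2,[0,0,0],[0,0,0]],
    [0.1,[0,0,0],[0,0,0]],
    [0.05,[0,0,0],[0,0,0]],
    [0.05,[0,0,0],[0,0,0]],
    [0.05,[0,0,-0.01],[0,0,0]],
    [0.05,[0,0,-0.02],[0,0,0]],
    [0.05,[0,0,-0.03],[0,0,0]],
    [0.05,[0,0,-0.035],[0,0,0]],
    [0.05,[0,0,0],[0,0,0]],
  ],
)

```text
time_s: 8.63
eef_pos: [454.2, 257.8, 107.2]
ee_rot: [0.002, 0.707, 0.707, 0.005]
force: [0.8, 0.1, 0.9]
grip_width: 0.474
grip_force: 0.0
```

>>> servo_tool(
  commands=[
    [0.3,[-0.015,0.004,0],[0,0,0]],
    [0.3,[-0.03,0.01,0],[0,0,0]],
    [0.3,[-0.033,0.01,0],[0,0,0]],
    [0.3,[-0.033,0.01,0],[0,0,0]],
    [0.3,[-0.033,0.01,0],[0,0,0]],
    [0.3,[-0.033,0.01,0],[0,0,0]],
    [0.3,[-0.033,0.01,0],[0,0,0]],
    [0.3,[-0.033,0.01,0],[0,0,0]],
    [0.3,[-0.033,0.01,0],[0,0,0]],
    [0.3,[-0.033,0.01,0],[0,0,0]],
  ],
)

```text
time_s: 9.47
eef_pos: [545.5, -54.0, 101.3]
ee_rot: [0.0, 0.707, 0.707, 0.0]
force: [0.2, 0.8, -0.1]
grip_width: 0.35
grip_force: 0.0
```

>>> servo_tool(
  commands=[
    [0.3,[-0.033,0.01,0],[0,0,0]],
    [0.3,[-0.033,0.01,0],[0,0,0]],
    [0.3,[-0.033,0.01,0],[0,0,0]],
    [0.3,[-0.033,0.01,0],[0,0,0]],
    [0.3,[-0.033,0.01,0],[0,0,0]],
    [0.3,[-0.03,0.005,0],[0,0,0]],
    [0.3,[-0.015,0,0],[0,0,1]],
    [0.3,[0,0,0],[0,0,1]],
    [0.3,[0,0,0],[0,0,0.53]],
    [0.3,[0,0,0],[0,0,0]],
  ],
)

```text
time_s: 10.3
eef_pos: [600.0, -262.6, 101.0]
ee_rot: [0.0, 0.795, 0.606, 0.0]
force: [-0.9, -0.1, -0.3]
grip_width: 0.349
grip_force: 0.0
```

>>> servo_tool(
  commands=[
    [0.3,[0.0018,0.0067,0.02],[0,0,0]],
    [0.3,[0,0,0.025],[0,0,0]],
    [0.3,[0,0,0.015],[0,0,0]],
    [0.3,[0,0,0],[0,0,0]],
    [0.3,[0,0,0],[0,0,0]],
  ],
)

```text
time_s: 10.72
eef_pos: [607.0, -262.1, 40.9]
ee_rot: [-0.0, 0.794, 0.608, -0.0]
force: [0.2, -0.0, -0.7]
grip_width: 0.351
grip_force: 0.0
```

Run:
```python
from h import *
print(sense()["eef_pos"])
c=capture("scene");cv2.imwrite("pics/s3.png",cv2.resize(c["pixels"][204:384,100:300,::-1],None,fx=3,fy=3,interpolation=cv2.INTER_CUBIC))
```

```text
[ 606.96650626 -262.07923147   40.87573263]
```

View pics/s3.png

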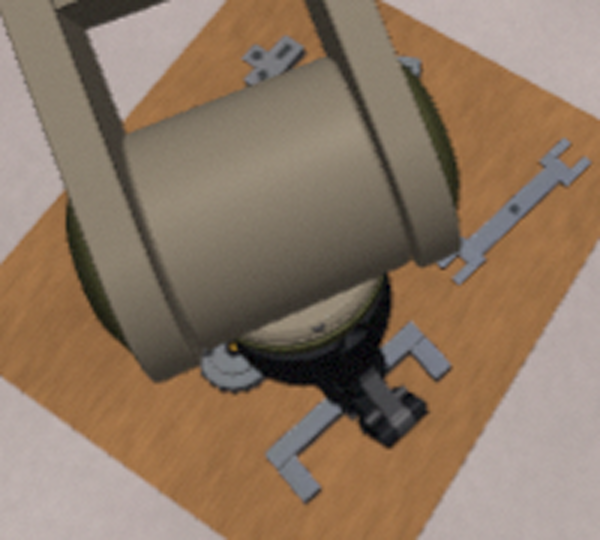

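The gripper straddles the middle of the pull's bar (ends at about 290,455 and 415,345), and the air cap at (235,365) is clear. Next I descend and grip.

>>> servo_tool(
  commands=[
    [0.3,[0,0,0.015],[0,0,0]],
    [0.3,[0,0,0.012],[0,0,0]],
    [0.3,[0,0,0.008],[0,0,0]],
    [0.3,[0,0,0.003],[0,0,0]],
    [0.3,[0,0,0],[0,0,0]],
    [0.3,[0,0,0],[0,0,0]],
  ],
)

```text
time_s: 11.27
eef_pos: [607.3, -262.5, 3.2]
ee_rot: [0.0, 0.794, 0.607, 0.0]
force: [-0.1, 0.8, 0.5]
grip_width: 0.347
grip_force: 0.0
```

>>> servo_tool(
  commands=[
    [0.6,[0,0,0],[0,0,0]],
    [0.8,[0,0,0],[0,0,0]],
    [1,[0,0,0],[0,0,0]],
    [1,[0,0,0],[0,0,0]],
    [1,[0,0,0],[0,0,0]],
    [1,[0,0,0],[0,0,0]],
    [1,[0,0,0],[0,0,0]],
  ],
  squeeze=60,
)

```text
time_s: 11.85
eef_pos: [607.4, -262.6, 3.5]
ee_rot: [0.001, 0.795, 0.607, 0.0]
force: [0.0, 0.5, 5.4]
grip_width: 0.118
grip_force: 59.8
```

>>> servo_tool(
  commands=[
    [1,[0,0,-0.015],[0,0,0]],
    [1,[0,0,-0.03],[0,0,0]],
    [1,[0,0,-0.03],[0,0,0]],
    [1,[0,0,-0.015],[0,0,0.5]],
    [1,[0,0,0],[0,0,1]],
    [1,[0,0,0],[0,0,1]],
    [1,[0,0,0],[0,0,1]],
    [1,[0,0,0],[0,0,1]],
    [1,[0,0,0],[0,0,1]],
    [1,[0,0,0],[0,0,1]],
  ],
)

```text
time_s: 12.68
eef_pos: [606.7, -262.2, 92.2]
ee_rot: [-0.0, 0.952, 0.305, -0.0]
force: [1.3, -0.5, -1.3]
grip_width: 0.117
grip_force: 59.0
```

>>> servo_tool(
  commands=[
    [1,[0,0,0],[0,0,1]],
    [1,[0,0,0],[0,0,1]],
    [1,[0,0,0],[0,0,1]],
    [1,[0,0,0],[0,0,1]],
    [1,[0,0,0],[0,0,1]],
    [1,[0,0,0],[0,0,0.87]],
    [1,[0,0,0],[0,0,0.5]],
    [1,[0,0,0],[0,0,0]],
  ],
)

```text
time_s: 13.35
eef_pos: [606.7, -262.2, 92.2]
ee_rot: [-0.0, 1.0, -0.022, -0.0]
force: [0.4, 0.2, -1.4]
grip_width: 0.117
grip_force: 59.0
```

>>> servo_tool(
  commands=[
    [1,[-0.002,-0.015,0],[0,0,0]],
    [1,[-0.002,-0.03,0],[0,0,0]],
    [1,[-0.002,-0.035,0],[0,0,0]],
    [1,[-0.002,-0.035,0],[0,0,0]],
    [1,[-0.002,-0.035,0],[0,0,0]],
    [1,[-0.002,-0.035,0],[0,0,0]],
    [1,[-0.002,-0.035,0],[0,0,0]],
    [1,[-0.002,-0.035,0],[0,0,0]],
    [1,[-0.002,-0.035,0],[0,0,0]],
    [1,[-0.002,-0.035,0],[0,0,0]],
  ],
)

```text
time_s: 14.18
eef_pos: [600.4, 64.9, 92.5]
ee_rot: [0.0, 1.0, -0.02, -0.0]
force: [0.5, -0.0, -0.7]
grip_width: 0.118
grip_force: 59.0
```

>>> servo_tool(
  commands=[
    [1,[-0.002,-0.03,0],[0,0,0]],
    [1,[-0.002,-0.017,0],[0,0,0]],
    [1,[0,-0.007,0.01],[0,0,0]],
    [1,[0,0,0.02],[0,0,0]],
    [1,[0,0,0.005],[0,0,0]],
    [1,[0,0,0],[0,0,0]],
  ],
)

```text
time_s: 14.68
eef_pos: [598.1, 116.5, 55.5]
ee_rot: [0.0, 1.0, -0.021, -0.002]
force: [-0.7, -0.4, -0.6]
grip_width: 0.119
grip_force: 58.9
```

Run:
```python
from h import *
print(sense()["eef_pos"],sense()["ee_rot"])
c=capture("scene");cv2.imwrite("pics/s4.png",cv2.resize(c["pixels"][40:220,200:400,::-1],None,fx=3,fy=3,interpolation=cv2.INTER_CUBIC))
```

```text
[598.11636637 116.54290008  55.51157073] [ 1.33873597e-04  9.99772148e-01 -2.12479991e-02 -2.03862587e-03]
```

View pics/s4.png

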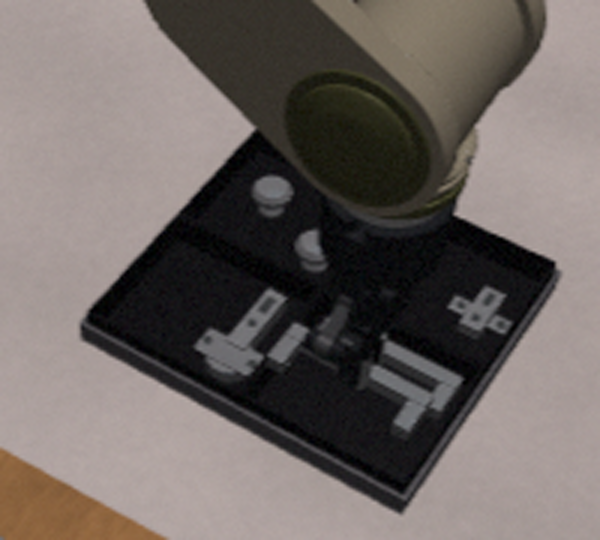

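The knob stands in its bin at (272,190), clear of its neighbours. The held pull (285,345 to 430,395) hangs level over the front half of the pulls bin. Next I lower it.

>>> servo_tool(
  commands=[
    [1,[0,0,0.012],[0,0,0]],
    [1,[0,0,0.012],[0,0,0]],
    [1,[0,0,0.01],[0,0,0]],
    [1,[0,0,0.007],[0,0,0]],
    [1,[0,0,0.004],[0,0,0]],
    [1,[0,0,0],[0,0,0]],
    [1,[0,0,0],[0,0,0]],
  ],
)

```text
time_s: 15.32
eef_pos: [599.3, 117.3, 12.7]
ee_rot: [0.0, 1.0, -0.021, 0.0]
force: [0.3, 0.6, -0.1]
grip_width: 0.119
grip_force: 59.0
```

>>> servo_tool(
  commands=[
    [1,[0,0,0.003],[0,0,0]],
    [1,[0,0,0.002],[0,0,0]],
    [1,[0,0,0.001],[0,0,0]],
    [1,[0,0,0],[0,0,0]],
    [1,[0,0,0],[0,0,0]],
  ],
)

```text
time_s: 15.73
eef_pos: [599.2, 117.4, 7.0]
ee_rot: [0.0, 1.0, -0.021, 0.0]
force: [-0.8, 0.5, 1.9]
grip_width: 0.117
grip_force: 59.3
```

>>> servo_tool(
  commands=[
    [1,[0,0,0.0005],[0,0,0]],
    [1,[0,0,0],[0,0,0]],
    [0.7,[0,0,0],[0,0,0]],
    [0.5,[0,0,0],[0,0,0]],
    [0.4,[0,0,0],[0,0,0]],
    [0.4,[0,0,0],[0,0,0]],
    [0.4,[0,0,-0.01],[0,0,0]],
    [0.4,[0,0,-0.025],[0,0,0]],
    [0.4,[0,0,-0.035],[0,0,0]],
    [0.4,[0,0,-0.025],[0,0,0]],
  ],
)

```text
time_s: 16.57
eef_pos: [599.6, 117.4, 104.3]
ee_rot: [-0.0, 1.0, -0.021, 0.001]
force: [0.5, -0.7, 0.3]
grip_width: 0.297
grip_force: 0.0
```

>>> servo_tool(
  commands=[
    [0.1,[-0.005,0.017,0],[0,0,0]],
    [0.1,[-0.009,0.033,0],[0,0,0]],
    [0.1,[-0.009,0.033,0],[0,0,0]],
    [0.1,[-0.009,0.033,0],[0,0,0]],
    [0.1,[-0.009,0.033,0],[0,0,0]],
    [0.1,[-0.009,0.033,0],[0,0,-0.5]],
    [0.1,[-0.0075,0.021,0],[0,0,-0.7]],
    [0.1,[-0.003,0.009,0],[0,0,-1]],
    [0.1,[0,0,0],[0,0,-1]],
    [0.1,[0,0,0],[0,0,-1]],
  ],
)

```text
time_s: 17.4
eef_pos: [531.9, -93.6, 102.0]
ee_rot: [0.0, 0.98, 0.199, 0.0]
force: [0.5, 0.0, -0.6]
grip_width: 0.449
grip_force: 0.0
```

>>> servo_tool(
  commands=[
    [0.1,[0,0,0],[0,0,-1]],
    [0.1,[0,0,0],[0,0,-1]],
    [0.1,[0,0,0],[0,0,-1]],
    [0.1,[0,0,0],[0,0,-1]],
    [0.1,[0,0,0],[0,0,-1]],
    [0.1,[0,0,0],[0,0,-1]],
    [0.1,[0,0,0],[0,0,-1]],
    [0.1,[0,0,0],[0,0,-1]],
    [0.1,[0,0,0],[0,0,-1]],
    [0.1,[0,0,0],[0,0,-1]],
  ],
)

```text
time_s: 18.23
eef_pos: [532.0, -92.7, 101.9]
ee_rot: [0.0, 0.749, 0.663, 0.0]
force: [-0.5, 0.8, 0.3]
grip_width: 0.451
grip_force: 0.0
```

>>> servo_tool(
  commands=[
    [0.1,[0,0,0],[0,0,-1]],
    [0.1,[0,0,0],[0,0,-1]],
    [0.1,[0,0,0],[0,0,-1]],
    [0.1,[0,0,0],[0,0,-1]],
    [0.1,[0,0,0],[0,0,-1]],
    [0.1,[0,0,0],[0,0,0]],
  ],
)

```text
time_s: 18.73
eef_pos: [532.0, -92.7, 101.9]
ee_rot: [0.0, 0.552, 0.834, 0.0]
force: [-0.3, -0.2, 0.2]
grip_width: 0.45
grip_force: 0.0
```

>>> servo_tool(
  commands=[
    [0.1,[-0.001,-0.003,0.02],[0,0,0]],
    [0.1,[0,0,0.025],[0,0,0]],
    [0.1,[0,0,0.02],[0,0,0]],
    [0.1,[0,0,0.015],[0,0,0]],
    [0.1,[0,0,0.01],[0,0,0]],
    [0.1,[0,0,0.007],[0,0,0]],
    [0.1,[0,0,0],[0,0,0]],
    [0.1,[0,0,0],[0,0,0]],
  ],
)

```text
time_s: 19.4
eef_pos: [529.8, -94.9, 4.7]
ee_rot: [0.0, 0.554, 0.832, 0.0]
force: [-0.8, 0.1, 0.5]
grip_width: 0.456
grip_force: 0.0
```

>>> servo_tool(
  commands=[
    [0.5,[0,0,0],[0,0,0]],
    [0.7,[0,0,0],[0,0,0]],
    [1,[0,0,0],[0,0,0]],
    [1,[0,0,0],[0,0,0]],
    [1,[0,0,0],[0,0,0]],
    [1,[0,0,0],[0,0,0]],
    [1,[0,0,0],[0,0,0]],
  ],
  squeeze=60,
)

```text
time_s: 19.98
eef_pos: [530.2, -95.0, 5.3]
ee_rot: [0.001, 0.554, 0.833, 0.0]
force: [-0.9, 0.2, 5.1]
grip_width: 0.17
grip_force: 59.6
```

>>> servo_tool(
  commands=[
    [1,[0,0,-0.015],[0,0,0]],
    [1,[0,0,-0.03],[0,0,0]],
    [1,[0,0,-0.03],[0,0,0]],
    [1,[0,0,-0.02],[0,0,0.7]],
    [1,[0,0,0],[0,0,1]],
    [1,[0,0,0],[0,0,1]],
    [1,[0,0,0],[0,0,1]],
    [1,[0,0,0],[0,0,0.5]],
    [1,[0.012,-0.005,0],[0,0,0]],
    [1,[0.024,-0.01,0],[0,0,0]],
  ],
)

```text
time_s: 20.82
eef_pos: [516.3, -58.9, 99.3]
ee_rot: [0.001, 0.722, 0.691, 0.0]
force: [-0.0, 1.0, -0.6]
grip_width: 0.169
grip_force: 58.8
```

>>> servo_tool(
  commands=[
    [1,[0.03,-0.012,0],[0,0,0]],
    [1,[0.03,-0.012,0],[0,0,0]],
    [1,[0.03,-0.012,0],[0,0,0]],
    [1,[0.03,-0.012,0],[0,0,0]],
    [1,[0.03,-0.012,0],[0,0,0]],
    [1,[0.03,-0.012,0],[0,0,0]],
    [1,[0.018,-0.008,0.01],[0,0,0]],
    [1,[0.006,-0.003,0.02],[0,0,0]],
    [1,[0,0,0.01],[0,0,0]],
    [1,[0,0,0],[0,0,0]],
  ],
)

```text
time_s: 21.65
eef_pos: [440.3, 149.4, 57.6]
ee_rot: [-0.001, 0.721, 0.693, -0.001]
force: [-0.2, 0.5, -0.8]
grip_width: 0.167
grip_force: 58.8
```

Run:
```python
from h import *
print(sense()["eef_pos"],sense()["ee_rot"])
c=capture("scene");cv2.imwrite("pics/s5.png",cv2.resize(c["pixels"][40:220,200:400,::-1],None,fx=3,fy=3,interpolation=cv2.INTER_CUBIC))
```

```text
[440.29856079 149.44839018  57.61975154] [-0.00115527  0.72131681  0.69260281 -0.00143791]
```

View pics/s5.png

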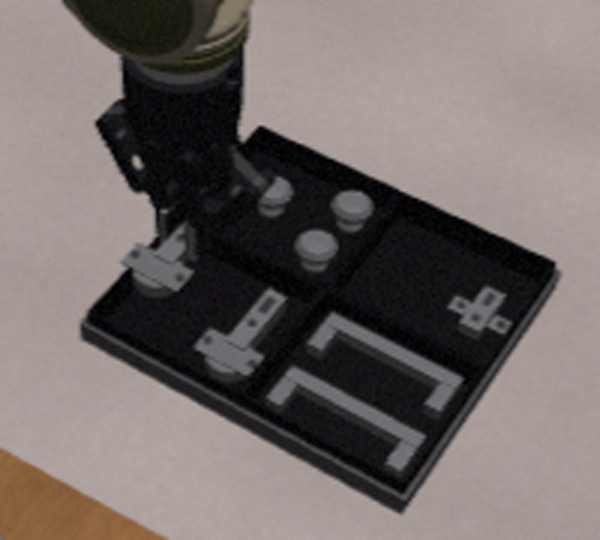

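The pull lies flat in its bin in front of the fixed one. The hinge hangs level at (158,262), over the free part of the hinges bin. Next I lower it.

>>> servo_tool(
  commands=[
    [1,[0,0.001,0.012],[0,0,0]],
    [1,[0,0,0.012],[0,0,0]],
    [1,[0,0,0.01],[0,0,0]],
    [1,[0,0,0.007],[0,0,0]],
    [1,[0,0,0.003],[0,0,0]],
    [1,[0,0,0],[0,0,0]],
    [1,[0,0,0],[0,0,0]],
  ],
)

```text
time_s: 22.28
eef_pos: [443.1, 149.1, 15.5]
ee_rot: [0.0, 0.722, 0.692, 0.0]
force: [-0.6, -0.1, -0.7]
grip_width: 0.166
grip_force: 58.8
```

>>> servo_tool(
  commands=[
    [1,[0,0,0.003],[0,0,0]],
    [1,[0,0,0.002],[0,0,0]],
    [1,[0,0,0.0015],[0,0,0]],
    [1,[0,0,0],[0,0,0]],
    [1,[0,0,0],[0,0,0]],
  ],
)

```text
time_s: 22.7
eef_pos: [442.9, 149.2, 8.8]
ee_rot: [0.0, 0.722, 0.692, 0.0]
force: [-1.2, 1.4, 1.5]
grip_width: 0.165
grip_force: 59.0
```

>>> servo_tool(
  commands=[
    [1,[0,0,0.0007],[0,0,0]],
    [1,[0,0,0],[0,0,0]],
    [0.6,[0,0,0],[0,0,0]],
    [0.4,[0,0,0],[0,0,0]],
    [0.3,[0,0,0],[0,0,0]],
    [0.3,[0,0,0],[0,0,0]],
    [0.3,[0,0,-0.01],[0,0,0]],
    [0.3,[0,0,-0.025],[0,0,0]],
    [0.3,[0,0,-0.035],[0,0,0]],
    [0.3,[0,0,-0.025],[0,0,0]],
  ],
)

```text
time_s: 23.53
eef_pos: [443.1, 149.2, 105.7]
ee_rot: [0.0, 0.722, 0.692, 0.001]
force: [0.7, -0.2, 0.7]
grip_width: 0.351
grip_force: 0.0
```

>>> servo_tool(
  commands=[
    [-0.5,[-0.015,0.001,0],[0,0,0]],
    [-0.5,[-0.03,0.0015,0],[0,0,0]],
    [-0.5,[-0.035,0.0015,0],[0,0,0]],
    [-0.5,[-0.035,0.0015,0],[0,0,0]],
    [-0.5,[-0.035,0.0015,0],[0,0,0]],
    [-0.5,[-0.035,0.0015,0],[0,0,0]],
    [-0.5,[-0.035,0.0015,0],[0,0,0]],
    [-0.5,[-0.028,0.0015,0],[0,0,0]],
    [-0.5,[-0.015,0,0],[0,0,0.3]],
    [-0.5,[0,0,0],[0,0,1]],
  ],
)

```text
time_s: 24.37
eef_pos: [443.2, -117.0, 103.7]
ee_rot: [0.001, 0.769, 0.639, 0.0]
force: [-0.6, 0.6, -0.3]
grip_width: 0.746
grip_force: 0.0
```

>>> servo_tool(
  commands=[
    [-0.5,[0,0,0],[0,0,1]],
    [-0.5,[0,0,0],[0,0,1]],
    [-0.5,[0,0,0],[0,0,1]],
    [-0.5,[0,0,0],[0,0,1]],
    [-0.5,[0,0,0],[0,0,1]],
    [-0.5,[0,0,0],[0,0,1]],
    [-0.5,[0,0,0],[0,0,1]],
    [-0.5,[0,0,0],[0,0,1]],
    [-0.5,[0,0,0],[0,0,1]],
    [-0.5,[0,0,0],[0,0,1]],
  ],
)

```text
time_s: 25.2
eef_pos: [443.1, -114.1, 103.6]
ee_rot: [0.0, 0.986, 0.169, 0.0]
force: [-0.2, -0.1, 0.5]
grip_width: 0.749
grip_force: 0.0
```

>>> servo_tool(
  commands=[
    [-0.5,[0,0,0],[0,0,1]],
    [-0.5,[0,0,0],[0,0,1]],
    [-0.5,[0,0,0],[0,0,1]],
    [-0.5,[0,0,0],[0,0,1]],
    [-0.5,[0,0,0],[0,0,0]],
  ],
)

```text
time_s: 25.62
eef_pos: [443.1, -114.1, 103.6]
ee_rot: [0.0, 0.999, -0.039, 0.0]
force: [0.2, 0.1, -0.1]
grip_width: 0.745
grip_force: 0.0
```

>>> servo_tool(
  commands=[
    [-0.5,[0,0,0.02],[0,0,0]],
    [-0.5,[0,0,0.025],[0,0,0]],
    [-0.5,[0,0,0.025],[0,0,0]],
    [-0.5,[0,0,0.015],[0,0,0]],
    [-0.5,[0,0,0.01],[0,0,0]],
    [-0.5,[0,0,0.005],[0,0,0]],
    [-0.5,[0,0,0.002],[0,0,0]],
    [-0.5,[0,0,0],[0,0,0]],
    [-0.5,[0,0,0],[0,0,0]],
  ],
)

```text
time_s: 26.37
eef_pos: [443.6, -114.3, 1.7]
ee_rot: [0.0, 0.999, -0.037, 0.001]
force: [-0.1, 0.4, 0.2]
grip_width: 0.751
grip_force: 0.0
```

>>> servo_tool(
  commands=[
    [-0.3,[0,0,0],[0,0,0]],
    [-0.1,[0,0,0],[0,0,0]],
    [0.1,[0,0,0],[0,0,0]],
    [0.3,[0,0,0],[0,0,0]],
    [1,[0,0,0],[0,0,0]],
    [1,[0,0,0],[0,0,0]],
    [1,[0,0,0],[0,0,0]],
    [1,[0,0,0],[0,0,0]],
  ],
  squeeze=50,
)

```text
time_s: 27.03
eef_pos: [443.5, -114.2, 1.8]
ee_rot: [0.0, 0.999, -0.037, 0.0]
force: [-1.5, 1.5, 7.4]
grip_width: 0.474
grip_force: 50.3
```

>>> servo_tool(
  commands=[
    [1,[0,0,-0.015],[0,0,0]],
    [1,[0,0,-0.03],[0,0,0]],
    [1,[0,0,-0.035],[0,0,0]],
    [1,[0,0,-0.02],[0,0,-0.3]],
    [1,[0.004,-0.012,0],[0,0,0]],
    [1,[0.008,-0.025,0],[0,0,0]],
    [1,[0.0105,-0.033,0],[0,0,0]],
    [1,[0.0105,-0.033,0],[0,0,0]],
    [1,[0.0105,-0.033,0],[0,0,0]],
    [1,[0.0105,-0.033,0],[0,0,0]],
  ],
)

```text
time_s: 27.87
eef_pos: [504.6, 54.1, 101.3]
ee_rot: [0.0, 1.0, -0.021, 0.0]
force: [1.3, -0.9, -0.3]
grip_width: 0.478
grip_force: 51.1
```

>>> servo_tool(
  commands=[
    [1,[0.0105,-0.033,0],[0,0,0]],
    [1,[0.0105,-0.033,0],[0,0,0]],
    [1,[0.0105,-0.033,0],[0,0,0]],
    [1,[0.0105,-0.033,0],[0,0,0]],
    [1,[0.0105,-0.033,0],[0,0,0]],
    [1,[0.0085,-0.025,0.005],[0,0,0]],
    [1,[0.0035,-0.01,0.015],[0,0,0]],
    [1,[0,0,0.02],[0,0,0]],
    [1,[0,0,0],[0,0,0]],
  ],
)

```text
time_s: 28.62
eef_pos: [575.2, 249.8, 57.3]
ee_rot: [0.001, 1.0, -0.021, -0.003]
force: [-0.8, -0.4, -1.2]
grip_width: 0.467
grip_force: 51.1
```

Run:
```python
from h import *
print(sense()["eef_pos"],sense()["ee_rot"])
c=capture("scene");cv2.imwrite("pics/s6.png",cv2.resize(c["pixels"][40:220,200:400,::-1],None,fx=3,fy=3,interpolation=cv2.INTER_CUBIC))
```

```text
[575.2060821  249.7823762   57.26520747] [ 7.89105395e-04  9.99781339e-01 -2.06681702e-02 -3.07864568e-03]
```

View pics/s6.png

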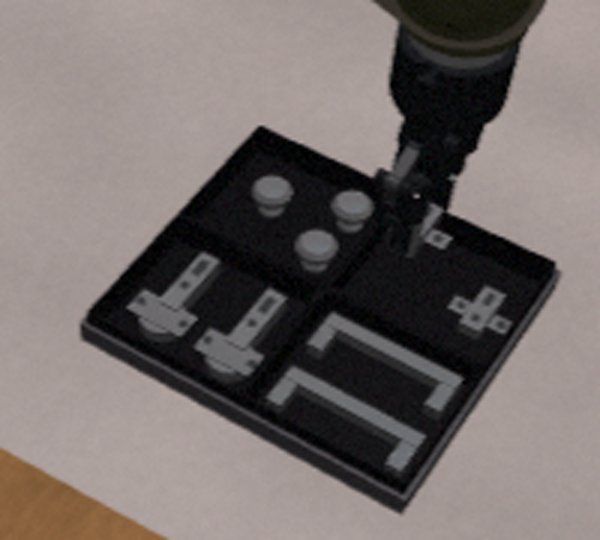

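The hinge rests beside its twin at (175,295). The plate is held at about (425,235), over the free side of the plates bin. Next I lower it.

>>> servo_tool(
  commands=[
    [1,[0,0,0.012],[0,0,0]],
    [1,[0,0,0.012],[0,0,0]],
    [1,[0,0,0.01],[0,0,0]],
    [1,[0,0,0.008],[0,0,0]],
    [1,[0,0,0.005],[0,0,0]],
    [1,[0,0,0.002],[0,0,0]],
    [1,[0,0,0],[0,0,0]],
    [1,[0,0,0],[0,0,0]],
  ],
)

```text
time_s: 29.33
eef_pos: [577.5, 249.6, 12.3]
ee_rot: [-0.0, 1.0, -0.021, 0.0]
force: [0.0, 0.7, 0.0]
grip_width: 0.471
grip_force: 51.1
```

>>> servo_tool(
  commands=[
    [1,[0,0,0.004],[0,0,0]],
    [1,[0,0,0.002],[0,0,0]],
    [1,[0,0,0.001],[0,0,0]],
    [1,[0,0,0],[0,0,0]],
    [1,[0,0,0],[0,0,0]],
  ],
)

```text
time_s: 29.75
eef_pos: [577.3, 249.6, 5.4]
ee_rot: [-0.0, 1.0, -0.021, 0.0]
force: [-1.1, -0.8, 4.0]
grip_width: 0.473
grip_force: 51.5
```

>>> servo_tool(
  commands=[
    [1,[0,0,0.0005],[0,0,0]],
    [0.0,[0,0,0],[0,0,0]],
    [-0.1,[0,0,0],[0,0,0]],
    [-0.2,[0,0,0],[0,0,0]],
    [-0.2,[0,0,0],[0,0,0]],
    [-0.2,[0,0,-0.01],[0,0,0]],
    [-0.2,[0,0,-0.025],[0,0,0]],
    [-0.2,[0,0,-0.035],[0,0,0]],
    [-0.2,[0,0,-0.035],[0,0,0]],
    [-0.2,[0,0,-0.03],[0,0,0]],
  ],
)

```text
time_s: 30.58
eef_pos: [577.4, 249.6, 142.7]
ee_rot: [-0.0, 1.0, -0.021, 0.001]
force: [-0.0, 0.1, -0.2]
grip_width: 0.6
grip_force: 0.0
```

>>> servo_tool(
  commands=[
    [-0.2,[-0.02,-0.02,-0.02],[0,0,0]],
    [-0.2,[-0.025,-0.025,-0.02],[0,0,0]],
    [-0.2,[-0.025,-0.025,0],[0,0,0]],
    [-0.2,[-0.025,-0.025,0],[0,0,0]],
    [-0.2,[-0.025,-0.025,0],[0,0,0]],
    [-0.2,[-0.025,-0.025,0],[0,0,0]],
    [-0.2,[-0.025,-0.025,0],[0,0,0]],
    [-0.2,[-0.02,-0.02,0],[0,0,0]],
    [-0.2,[0,0,0],[0,0,0]],
    [-0.2,[0,0,0],[0,0,0]],
  ],
)

```text
time_s: 31.42
eef_pos: [394.7, 448.2, 180.2]
ee_rot: [-0.0, 1.0, -0.02, 0.0]
force: [0.6, 0.1, -1.3]
grip_width: 0.602
grip_force: 0.0
```

Run:
```python
from h import *
c=capture("top");a=c["pixels"];d=capture("scene")["pixels"]
A=cv2.resize(a[100:290,80:460,::-1],None,fx=2,fy=2,interpolation=cv2.INTER_CUBIC)
B=cv2.resize(d[40:220,200:400,::-1],None,fx=1,fy=1)
cv2.imwrite("pics/end.png",A);cv2.imwrite("pics/end_s.png",cv2.resize(d[:,:,::-1],(800,600)))
```

```text
(no output)
```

View pics/end.png

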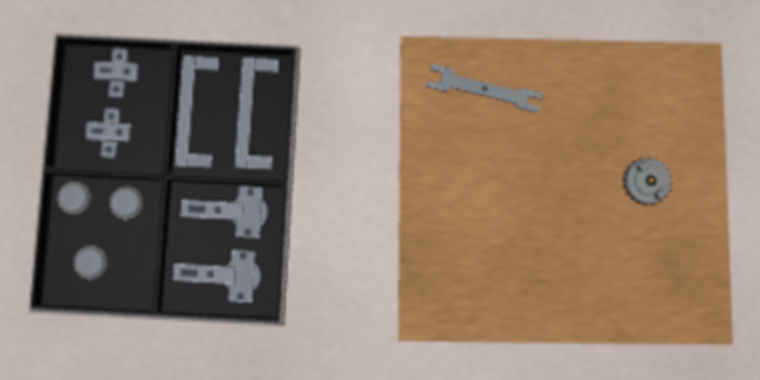

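View pics/end_s.png

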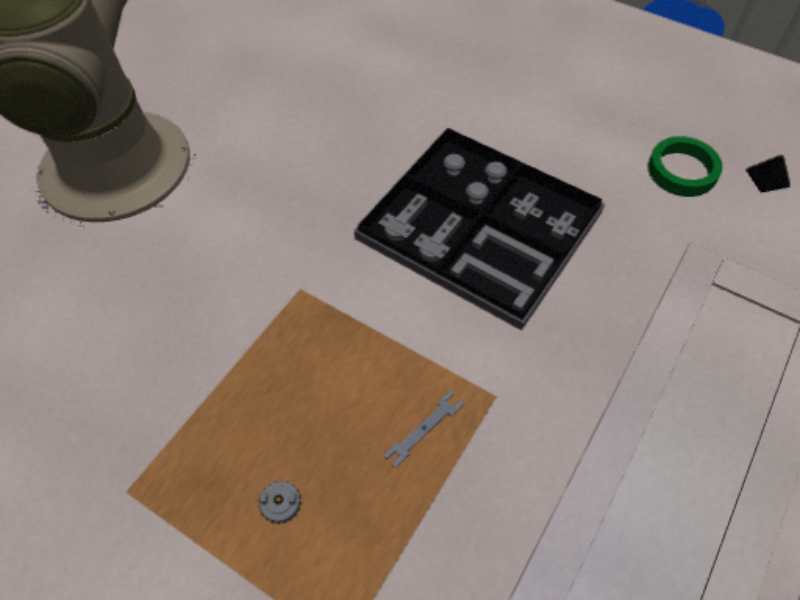

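All four pieces lie flat and upright in the right bins beside the ones already there: knob (90,262), pull (255,113), hinge (217,275) and plate (108,132). The spanner and air cap have not moved. I'm handing in the job.

```bash
python3 -c "
from rig import *
print(finish_job())"
```

```text
the job is handed in; nothing more can be done
None
```

The knob, bar pull, hinge and mounting plate are each in the bin with their own kind, on the floor beside the fixed piece and the same way up as before; the air cap and spanner were not moved, and the job was handed in after about 31 s of the 115 s allowed.

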